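# Enable the bench laser with its key and fire it with the two-stage trigger

## Task

Put the loose key fully into the lock on top of the laser supply and turn it clockwise to its stop, the on position. Then squeeze the clamped handset's trigger to its pressure point and hold it there for a full second, so the laser can charge, before squeezing on through the second stage right to the stop for half a second; do not go into the second stage while the key is off. Let the trigger come back, leave the key in and on, and leave the other things on the bench where they are.

Things in the scene. Friction and masses are not known exactly. Their poses are not given: they have to be found in the camera images.
- key_head (a point): Centre of the loose key's head: black, 40 mm tall, 30 wide (along y), 10 thick (x). Below it a flat steel blade 21 mm long, 12 wide (y), 4 thick (x). The head's underside (shoulder) is 20 mm below this point, the blade's end 41 mm below. z points from blade to head. Mass about 40 g. It starts upright in its rest and lifts straight out; it fits the lock either way round.
- key_rest: Fixed wooden block, 50 x 50 x 30 mm, origin under its middle, with a slot in which the key stands, shoulder on the block's top. A similar block with six thin steel bits (60 x 50 mm, 62 mm tall over all) stands 0.2 m from it.
- supply: Fixed grey laser supply, 180 (x) x 170 (y) x 70 mm, origin under its middle. The steel lock barrel, 38 mm across and 26 mm tall, stands on its top.
- keyway (a point): Centre of the slot's mouth, in the flat top of the lock barrel, 96 mm above the table. The slot is 14 mm long (along y), 6 mm wide (along x), slightly bevelled, 22.5 mm deep. With the key home its shoulder lies on the barrel's top, its head's centre 20 mm above this point. The frame turns with the barrel; z is up.
- key_switch (a joint): Turn of the lock barrel, rad: 0 is off; it grows clockwise seen from above to a stop at 1.2, on (counts above 1.0). Friction of about 0.06 N m holds it where it is left. The key has about 0.2 rad of play in the slot, so the key must be turned some 1.4 rad.
- handset: Laser handset shaped like a pistol, lying on its side, clamped on a fixed aluminium plate 12 mm thick. Frame: x along the barrel to the muzzle, z up; origin on the table. Barrel 44 mm thick, its line at y = 55 mm, from x = -75 to 112 mm, clamp's top 75 mm above the table; grip at x = -70 to -26 mm, y = -90 to 35 mm, top 68 mm up. A round target, top 79 mm up, stands at x = 190, y = 55 mm.
- trigger_face (a point): Centre of the trigger's front face; moves with it. Axes as the handset's; at rest at x = 0, y = -10, z = 50 mm there. The black face is 40 mm long (y), 20 mm high (z), 26 mm out of the grip. It is pulled straight along -x into the grip. In front of it (+x) there is open space for closed fingers from above: plate 38 mm below this point, barrel 43 mm away to +y.
- trigger (a joint): Travel of the trigger into the grip, m, 0 at rest, springing back. Free play of 4 to 9 mm (differs each time, cannot be seen; 1 to 2 N), then the 3 mm first stage (up to about 4 N), then the pressure point, a firm wall that gives way only at about 11 to 12 N, then the 6 mm second stage (12 to 16 N) to a hard stop.
- first_stage (a joint): Travel of the switch's first stage inside the grip, m: 0 at rest, 0.003 at the pressure point (counts above 0.0022).
- second_stage (a joint): Travel of the switch's second stage inside the grip, m: 0 until the pressure point is overcome (must stay below 0.001 while holding at the pressure point), 0.006 at the stop (counts above 0.0045).
- bottle: Bystander: small closed amber bottle, 40 mm across and 85 mm tall, upright; origin at the middle of its underside. Leave it.
- tape: Bystander: cardboard tape core, ring 56 mm across and 18 mm high, lying flat; origin at the middle of its underside. Leave it.
- case: Bystander: rounded plastic case 55 x 45 x 24 mm; origin at the middle of its underside. Leave it.
- lens: Bystander: round lens on a post, 80 mm tall, foot 44 mm across; origin at the middle of its underside. Leave it.
- screwdriver: Bystander: screwdriver, 150 mm, lying on the table; origin at the middle of its underside. Leave it.
Not all that is in view belongs to the job. What is meant by the part that bears key_head is not red, and is the larger of those in its own colour.

How it is judged:
By the outcome, as a careful person would: the job done as asked, in the order asked, and still so for the second after the job is handed in, with the robot touching nothing.
It also fails if it takes over 72 s, if anything falls off the work surface, if the arm or the gripper's body presses on something with over 40 N, if the wrist force passes 120 N, or if a joint passes its speed limit or range.

## Robot

A 6-joint arm with a two-finger parallel gripper is mounted at the origin on the work surface. World frame = base frame: x ahead of the robot, y to its left, z up, the work surface at z = 0. Lengths are in mm, angles in rad, forces in N, time in s.
With the tool pointing down it reaches from about 275 to 750 mm from the base axis. Payload 10.2 kg.
Tool frame: the origin (TCP) lies at the very end of the fingers, on their centre line; the grasp point (between the pads) lies 19 mm behind it; z points along the fingers, y is the line along which they close (so a half turn about z gives the same grasp; the last joint's range is limited). The gripper opens to 85 mm and grips with 20 to 120 N. Pads are 22 mm wide; open, the fingers measure 114 mm over their backs; the gripper's body (76 mm by 85 mm) begins 54 mm behind the grasp point. The pads swing forward as they close: fully open they stand 13 mm farther back than shut.
Start: joints at [1.116, 0.313, 1.498, -0, 1.331, -0.223], TCP at [120.621, 510.961, 201.694] pointing down, gripper open.
Joint ranges: [-2.94, 2.94], [-0.97, 2.17], [0.19, 2.56], [-1.23, 4.37], [0.02, 3.11], [-2.88, 2.88]. Speed limits (rad/s): [2.39, 2.39, 3.01, 3.14, 3.14, 3.14].

## Interface

Orientations are given as a unit quaternion [w, x, y, z].
In Python, from rig import ctrl, vision gives the robot as it stands. The module is installed in compiled form; this text tells all that it offers.
- The arm moves only by the tool play_rows, never from a script. Its arguments are lists of equal length, an entry for each row: "translation": the shift along the tool's x, y, z in m, a list of three; "rotation": the turn, a rotation vector about the tool's x, y, z in rad, a list of three; "gripper": the gripper's target within -1 to 1 (shut at 1, half-way at 0, fully open at -1). A call has 1 to 10 rows; each row is the pose to reach, as a shift and turn from the pose commanded when the call began, along the tool's axes at that moment; what a row does not reach only later rows make up. A row lasts 1/8 s, in which the tool goes at most 62.5 mm and 10.7 degrees, less where a joint would pass 70% of its speed; a pose out of reach is approached as far as the arm can. A call with a gripper value outside its range is refused whole. The fingers move at their own pace and stop on an object; "force" is the grip in N (left out, the last holds). Time passes only in rows, so rows that repeat a pose let the fingers close. It gives the time, the measured TCP pose, the force, the opening and the grip force at its end, in the units of the state.
- ctrl.sense(): the state, without advancing time (a new reading comes with each control period).
- vision.capture(name): name is "scene" or "top" or "wrist"; returns a dict with "pixels" (480x640x3 uint8, red, green, blue), "vfov" (degrees; the focal length in pixels is half the picture's height over the tangent of half this angle, whatever the lens; pixels are square), "cx", "cy" (the principal point, pixels), "rvec" (rotation vector, rad) and "tvec" (3), from world to camera coordinates, as OpenCV has them; the wrist camera has in their place "mount" (4x4, takes a point from camera to tool coordinates, whose origin is the TCP and whose axes are the flange's). Camera axes: x right, y down, z forward; pixel columns grow to the right and rows downward; lengths in mm; the calibration is good to about 2 mm. A picture is of the moment at which its call begins: read the wrist's pose just before it. There is no depth.
- ctrl.finish_job(): hands the job in; it is judged then, once.
The state is a dict: "time_s": time; "joints": joint angles; "dq": joint speeds; "tau": joint torques, N m; "eef_pos": TCP position; "ee_rot": TCP orientation; "force": force on the tool from outside, world axes, zero at the start; "wrist_torque": the same for the moment, N m; "grip_width": opening from 0.0 (shut) to 1.0 (fully open); "grip_force": force on a finger pad.
Only numpy, scipy, OpenCV 4.12 (cv2) and the standard library are available. Lean on these libraries where they do the work, as an engineer would, in place of code of your own. Each camera call takes 0.05 s, during which the arm holds its last target. There are 200 camera calls.

## Working session

There is one attempt and no reset: what is moved stays moved. The work goes in short steps, Python scripts to look and compute and a tool call to move; the robot and the scene stay as the last step left them, time stands still between calls to the robot, and variables do not carry over. Pictures are saved under pics/ and viewed, at most 10 in all, crops included, and the job is handed in when it is done.

Besides the shell and the picture viewer there is one more tool, called by a JSON object that holds its "op" and its "data", one argument or row to a line. play_rows: Moves the arm, as the interface text tells. Its arguments: {"type":"object","properties":{"translation":{"type":"array"},"rotation":{"type":"array"},"gripper":{"type":"array"},"force":{"type":"number"}},"required":["translation","rotation","gripper"]}

```bash
mkdir -p pics
cat > h.py <<'E'
import numpy as np, cv2
from rig import ctrl, vision
from scipy.spatial.transform import Rotation as R
def cap(n):
    s=ctrl.sense(); c=vision.capture(n); c['s']=s
    c['f']=240/np.tan(np.radians(c['vfov'])/2)
    c['K']=np.array([[c['f'],0,c['cx']],[0,c['f'],c['cy']],[0,0,1.]])
    if 'mount' in c:
        M=np.array(c['mount']); w,x,y,z=s['ee_rot']; A=R.from_quat([x,y,z,w]).as_matrix()
        c['Rwc']=A@M[:3,:3]; c['o']=A@M[:3,3]+np.array(s['eef_pos'])
    else:
        Rm=cv2.Rodrigues(np.array(c['rvec'],float))[0]; c['Rwc']=Rm.T; c['o']=-Rm.T@np.array(c['tvec'],float).ravel()
    return c
def save(c,p): cv2.imwrite(p,np.ascontiguousarray(c['pixels'][:,:,::-1]))
def ray(c,u,v): return c['Rwc']@np.array([(u-c['cx'])/c['f'],(v-c['cy'])/c['f'],1])
def atz(c,u,v,z):
    d=ray(c,u,v); return c['o']+d*(z-c['o'][2])/d[2]
def proj(c,P):
    q=c['Rwc'].T@(np.array(P,float)-c['o']); return (c['f']*q[0]/q[2]+c['cx'],c['f']*q[1]/q[2]+c['cy'])
E
python3 - <<'E'
from h import *
import pickle
for n in('scene','top','wrist'):
    c=cap(n); save(c,f'pics/{n}0.png'); pickle.dump(c,open(n+'0.pkl','wb')); print(n,c['vfov'],c['o'],c['Rwc'][:,2],c['Rwc'][:,0])
print(c['s'])
E
```

```text
scene 54.689171575750265 [1055.54518006  340.93168998  548.85891844] [-0.62610875 -0.4869752  -0.60896879] [-0.62133734  0.78344623  0.01232553]
top 45.70400477881968 [ 454.7865094    -2.75753726 1297.98984631] [ 0.11614573 -0.00444196 -0.99322225] [ 0.01089856 -0.9999241   0.00574639]
wrist 62.728194623534314 [ 56.18113392 525.96472217 373.56529456] [ 0.25428344 -0.06039756 -0.96524197] [ 2.29793353e-01  9.73239377e-01 -3.61194198e-04]
{'time_s': 0.1, 'joints': array([ 1.11559209e+00,  3.13368706e-01,  1.49834531e+00,  3.89245376e-05,
        1.33099570e+00, -2.23420761e-01]), 'dq': array([ 0.00096287, -0.00175571, -0.0027718 , -0.00036712,  0.00037093,
       -0.00010812]), 'tau': array([ 1.69585590e-03, -4.12900364e+01, -2.60140175e+01, -1.35852670e-04,
        2.98776911e-03,  1.87468260e-05]), 'eef_pos': array([120.49714231, 510.72445383, 201.21123539]), 'ee_rot': array([-2.03725568e-04,  1.15637074e-01,  9.93291375e-01, -5.20393293e-04]), 'force': array([ 0.60855717,  0.38596535, -0.55346602]), 'wrist_torque': array([ 0.00579445, -0.01071387, -0.01769186]), 'grip_force': 0.0, 'grip_width': 1.0001238274807351}
```

View pics/top0.png

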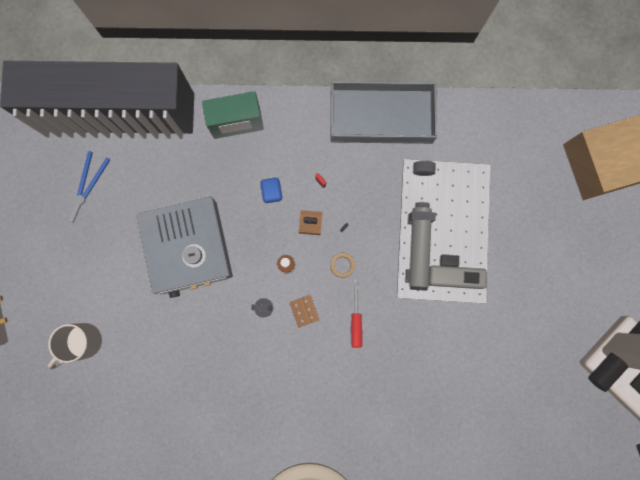

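View pics/scene0.png

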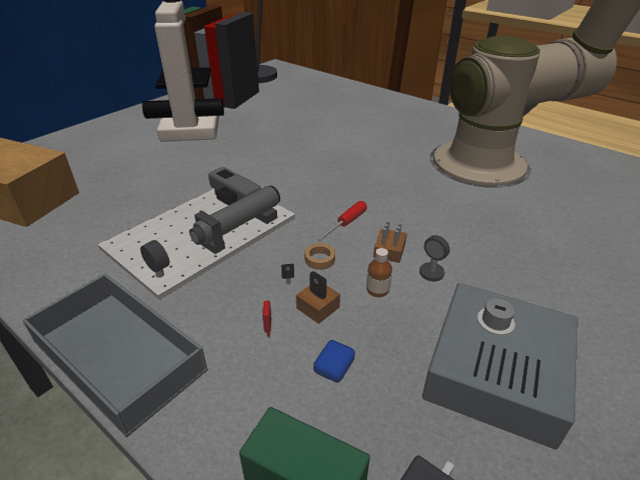

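Top view candidates for the key:
- Large black key upright in the wooden rest, at (311,220).
- Small black key lying flat, at (344,227).
- Red key, at (321,180).

I choose the black one in the rest, since it is the larger of the two blacks. The lock is at (192,255) and the handset trigger at (450,261). The bits block at (304,311) is not a candidate. Next is a close crop.

Run:
```python
from h import *
import pickle
t=pickle.load(open('top0.pkl','rb'));s=pickle.load(open('scene0.pkl','rb'))
def cr(c,u,v,w,h,k): return cv2.resize(c['pixels'][v-h//2:v+h//2,u-w//2:u+w//2,::-1],None,fx=k,fy=k,interpolation=cv2.INTER_CUBIC)
A=cr(t,311,222,50,38,8);B=cr(t,192,252,50,38,8);C=cr(t,446,265,100,76,4);D=cr(s,310,285,100,76,4)
cv2.imwrite('pics/m1.png',np.vstack([np.hstack([A[:300],B[:300]]),np.hstack([C[:300],D[:300]])]))
for n,u,v,z in[('rest',311,222,30),('head',311,220,70),('barrel',192,255,96),('trig',450,261,60)]: print(n,atz(t,u,v,z).round(1))
```

```text
rest [6.43e+02 5.00e-01 3.00e+01]
head [6.414e+02 4.000e-01 7.000e+01]
barrel [559.7 251.2  96. ]
trig [ 556.1 -303.9   60. ]
```

View pics/m1.png

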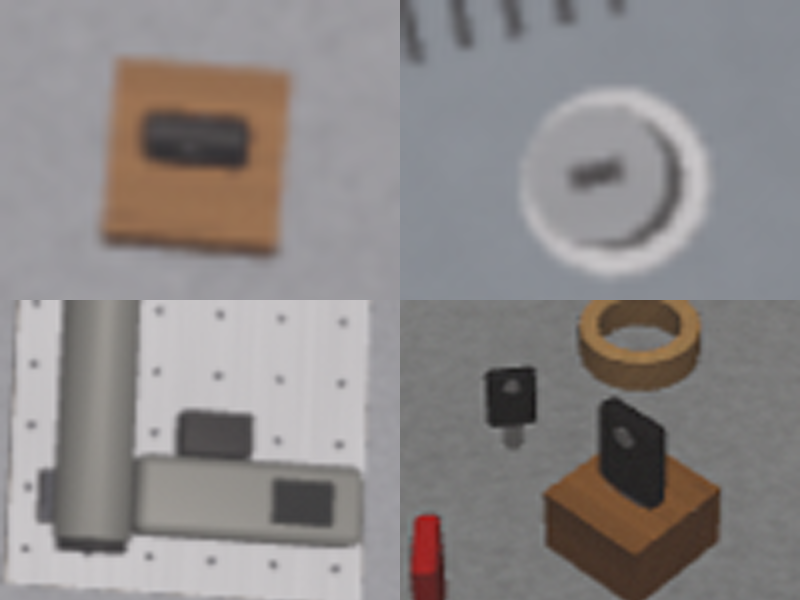

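The crop shows the larger black key upright in the wooden block, with its width along image right (-y). The small black key lies flat on the table. The slot tilts about 10°.

```bash
cat >> h.py <<'E'
def go(p,yaw):
    "tool-frame shift (m) and rot (rad): tool y at world angle yaw, tool down"
    s=ctrl.sense(); w,x,y,z=s['ee_rot']; A=R.from_quat([x,y,z,w])
    T=np.array([[-np.sin(yaw),np.cos(yaw),0],[np.cos(yaw),np.sin(yaw),0],[0,0,-1.]]).T
    print('t',(A.inv().apply(np.array(p)-s['eef_pos'])/1000).round(4),'r',(A.inv()*R.from_matrix(T)).as_rotvec().round(4),'F',s['force'].round(1),'g',round(s['grip_width'],3),'time',s['time_s'])
E
python3 - <<'E'
from h import *
T=np.array([[-1,0,0],[0,1,0],[0,0,-1.]])
go([641,0,150],-0.05)
E
```

```text
t [-0.6239 -0.3775  0.0515] r [-1.000e-03  5.000e-04  1.389e+00] F [ 0.2  0.5 -0.2] g 0.997 time 0.15
```

{"op": "play_rows", "data": {
  "translation": [
    [-0.624, -0.3775, 0.0515],
    [-0.624, -0.3775, 0.0515],
    [-0.624, -0.3775, 0.0515],
    [-0.624, -0.3775, 0.0515],
    [-0.624, -0.3775, 0.0515],
    [-0.624, -0.3775, 0.0515],
    [-0.624, -0.3775, 0.0515],
    [-0.624, -0.3775, 0.0515],
    [-0.624, -0.3775, 0.0515],
    [-0.624, -0.3775, 0.0515]
  ],
  "rotation": [
    [0, 0, 1.389],
    [0, 0, 1.389],
    [0, 0, 1.389],
    [0, 0, 1.389],
    [0, 0, 1.389],
    [0, 0, 1.389],
    [0, 0, 1.389],
    [0, 0, 1.389],
    [0, 0, 1.389],
    [0, 0, 1.389]
  ],
  "gripper": [-1, -1, -1, -1, -1, -1, -1, -1, -1, -1]
}}

```text
time_s: 1.4
eef_pos: [566.8, 72.6, 157.4]
ee_rot: [-0.0, 0.725, 0.689, -0.0]
force: [-0.3, 1.3, 0.2]
grip_width: 0.999
grip_force: 0.0
```

Run:
```python
from h import *
go([641,0,150],-0.05)
```

```text
t [-0.0688  0.0777  0.0073] r [-0.0002 -0.0001 -0.0003] F [-0.3  1.3  0.2] g 0.999 time 1.4
```

{"op": "play_rows", "data": {
  "translation": [
    [-0.069, 0.078, 0.007],
    [-0.069, 0.078, 0.007],
    [-0.069, 0.078, 0.007],
    [-0.069, 0.078, 0.007]
  ],
  "rotation": [
    [0, 0, 0],
    [0, 0, 0],
    [0, 0, 0],
    [0, 0, 0]
  ],
  "gripper": [-1, -1, -1, -1]
}}

```text
time_s: 1.9
eef_pos: [639.6, 2.0, 150.4]
ee_rot: [-0.0, 0.724, 0.689, -0.0]
force: [-0.4, 0.6, 0.6]
grip_width: 1.0
grip_force: 0.0
```

Run:
```python
from h import *
import pickle
c=cap('wrist'); save(c,'pics/w1.png'); pickle.dump(c,open('w1.pkl','wb'))
print(c['s']['eef_pos'],c['s']['ee_rot'],c['s']['dq'].round(3)); print(proj(c,[641,0,70]),proj(c,[641,0,30]))
```

```text
[639.62912494   2.02496708 150.37590727] [-4.55492270e-04  7.24492863e-01  6.89282124e-01 -1.91231838e-04] [ 0.017 -0.019  0.007 -0.002 -0.     0.001]
(np.float64(321.27043504643797), np.float64(243.2101436437965)) (np.float64(320.9913974519918), np.float64(229.61711158115418))
```

View pics/w1.png

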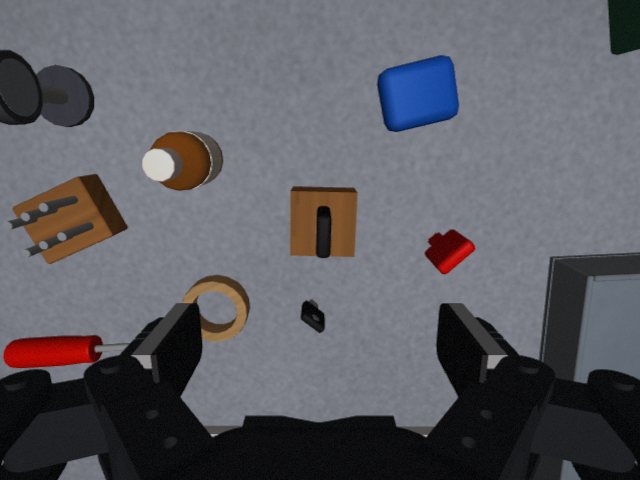

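The wrist view shows the block at u 291–357, v 187–257, the upright black key at u 316–331, v 206–257, and the small black decoy at (313,316). Now I segment it precisely.

Run:
```python
from h import *
import pickle
c=pickle.load(open('w1.pkl','rb')); im=c['pixels'].astype(int)
sub=im[180:265,285:365]
br=(sub[...,0]-sub[...,2]>35); bl=sub.max(2)<60
ys,xs=np.nonzero(bl); print('key bbox',xs.min()+285,xs.max()+285,ys.min()+180,ys.max()+180)
for v in (210,220,230,240,250,254):
    r=np.nonzero(bl[v-180])[0]+285; b=np.nonzero(br[v-180]|bl[v-180])[0]+285
    print(v,r.min() if len(r) else 0,r.max() if len(r) else 0,b.min(),b.max(), im[v,(r.min()+r.max())//2] if len(r) else '')
for u in (296,305,323,340,350):
    b=np.nonzero(br[:,u-285]|bl[:,u-285])[0]+180;k=im[185:200,u].sum(1);print(u,b.min(),b.max(),list(k))
# key model check
for p in [(u,v) for u in(315.5,331.5) for v in (257.5,)]: print(p,atz(c,*p,70).round(1))
for p in [(290.5,257),(357,257),(291,193),(357,193)]: print(p,atz(c,*p,30).round(1))
```

```text
key bbox 292 355 187 257
210 317 329 291 356 [6 6 3]
220 317 330 291 355 [38 36 38]
230 317 330 291 355 [33 32 34]
240 316 330 290 354 [32 31 34]
250 316 329 290 354 [29 27 29]
254 317 329 290 353 [29 29 27]
296 188 255 [np.int64(380), np.int64(243), np.int64(131), np.int64(108), np.int64(112), np.int64(104), np.int64(190), np.int64(223), np.int64(223), np.int64(227), np.int64(223), np.int64(217), np.int64(219), np.int64(223), np.int64(220)]
305 188 255 [np.int64(396), np.int64(288), np.int64(151), np.int64(108), np.int64(98), np.int64(107), np.int64(194), np.int64(238), np.int64(243), np.int64(250), np.int64(251), np.int64(244), np.int64(241), np.int64(238), np.int64(244)]
323 188 257 [np.int64(388), np.int64(366), np.int64(198), np.int64(96), np.int64(110), np.int64(117), np.int64(136), np.int64(229), np.int64(243), np.int64(242), np.int64(248), np.int64(247), np.int64(246), np.int64(241), np.int64(245)]
340 188 256 [np.int64(396), np.int64(395), np.int64(242), np.int64(129), np.int64(113), np.int64(107), np.int64(107), np.int64(204), np.int64(255), np.int64(253), np.int64(261), np.int64(262), np.int64(263), np.int64(265), np.int64(265)]
350 189 256 [np.int64(392), np.int64(391), np.int64(282), np.int64(155), np.int64(112), np.int64(114), np.int64(97), np.int64(182), np.int64(233), np.int64(231), np.int64(234), np.int64(236), np.int64(240), np.int64(243), np.int64(238)]
(315.5, 257.5) [636.7  -9.7  70. ]
(331.5, 257.5) [647.4 -10.3  70. ]
(290.5, 257) [616.3 -20.6  30. ]
(357, 257) [667.9 -23.2  30. ]
(291, 193) [620.1  29.   30. ]
(357, 193) [669.1  26.6  30. ]
```

Run:
```python
from h import *
go([642.5,4,34.5],-0.065)
```

```text
t [0.0017 0.0029 0.1163] r [-0.0004 -0.0002  0.0159] F [-0.7 -0.6 -0.1] g 1.001 time 1.95
```

{"op": "play_rows", "data": {
  "translation": [
    [0.0017, 0.0029, 0.05],
    [0.0017, 0.0029, 0.09],
    [0.0017, 0.0029, 0.1163],
    [0.0017, 0.0029, 0.1163],
    [0.0017, 0.0029, 0.1163]
  ],
  "rotation": [
    [0, 0, 0.016],
    [0, 0, 0.016],
    [0, 0, 0.016],
    [0, 0, 0.016],
    [0, 0, 0.016]
  ],
  "gripper": [0, 0, 0, 0, 0]
}}

```text
time_s: 2.58
eef_pos: [643.7, 3.5, 36.2]
ee_rot: [0.001, 0.73, 0.684, 0.001]
force: [0.4, -0.0, -0.4]
grip_width: 0.494
grip_force: 0.0
```

Run:
```python
from h import *
c=cap('wrist'); save(c,'pics/w2.png'); print(c['s']['eef_pos']);go([642.5,4,34.5],-0.065)
```

```text
[643.71969906   3.4587186   36.17279209]
t [ 0.0006 -0.0014  0.0018] r [ 0.0029  0.0003 -0.0005] F [0.5 0.3 0.4] g 0.506 time 2.625
```

View pics/w2.png

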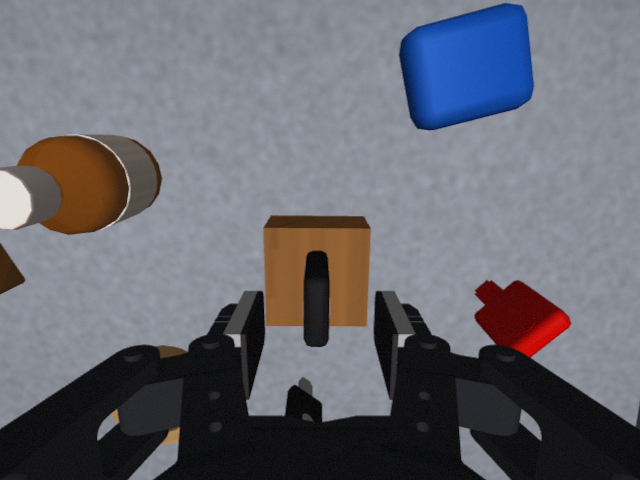

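The key is between the pads at (316,300). The pad centre is at u≈319, so the tool needs to move about 1.3 mm in -y. I correct that and close.

{"op": "play_rows", "data": {
  "translation": [
    [0.0005, -0.0013, 0.001],
    [0.0005, -0.0013, 0.001],
    [0.0005, -0.0013, 0.001],
    [0.0005, -0.0013, 0.001],
    [0.0005, -0.0013, 0.001],
    [0.0005, -0.0013, 0.001]
  ],
  "rotation": [
    [0, 0, 0],
    [0, 0, 0],
    [0, 0, 0],
    [0, 0, 0],
    [0, 0, 0],
    [0, 0, 0]
  ],
  "gripper": [0, 1, 1, 1, 1, 1],
  "force": 60
}}

```text
time_s: 3.38
eef_pos: [642.1, 3.6, 33.8]
ee_rot: [0.0, 0.73, 0.683, 0.0]
force: [-0.5, -0.8, 5.8]
grip_width: 0.089
grip_force: 60.0
```

Run:
```python
from h import *
s=ctrl.sense();print(s['eef_pos'],s['grip_force'],s['wrist_torque'])
go([559.7,240,190],0.17)
```

```text
[642.07898481   3.61859175  33.76302359] 60.00649273395538 [0.03158558 0.07512771 0.0011249 ]
t [ 0.2304 -0.0977 -0.1563] r [ 7.00e-04  2.00e-04 -2.36e-01] F [-0.5 -0.8  5.8] g 0.089 time 3.375
```

{"op": "play_rows", "data": {
  "translation": [
    [0, 0, -0.03],
    [0, 0, -0.08],
    [0, 0, -0.14],
    [0.06, -0.025, -0.145],
    [0.12, -0.05, -0.145],
    [0.18, -0.075, -0.145],
    [0.219, -0.091, -0.145],
    [0.219, -0.091, -0.145],
    [0.219, -0.091, -0.145],
    [0.219, -0.091, -0.145]
  ],
  "rotation": [
    [0, 0, 0],
    [0, 0, 0],
    [0, 0, 0],
    [0, 0, -0.1],
    [0, 0, -0.236],
    [0, 0, -0.236],
    [0, 0, -0.236],
    [0, 0, -0.236],
    [0, 0, -0.236],
    [0, 0, -0.236]
  ],
  "gripper": [1, 1, 1, 1, 1, 1, 1, 1, 1, 1]
}}

```text
time_s: 4.62
eef_pos: [565.9, 227.0, 178.1]
ee_rot: [-0.0, 0.645, 0.764, -0.0]
force: [-0.2, -0.7, -1.0]
grip_width: 0.09
grip_force: 59.3
```

Run:
```python
from h import *
import pickle
c=cap('wrist'); pickle.dump(c,open('w3.pkl','wb')); print(c['s']['eef_pos'],c['s']['force'],c['s']['grip_width'])
print(proj(c,[559.7,251,96])); go([559.7,251,176],.17)
im=c['pixels'][:,:,::-1].copy(); cv2.imwrite('pics/w3.png',im)
```

```text
[565.89159885 226.95662063 178.0816124 ] [-0.19825724 -0.6900019  -0.96675996] 0.08982627142375557
(np.float64(315.79678578850513), np.float64(202.87331630867396))
t [ 0.0247 -0.0021  0.0022] r [-0.0004  0.0002 -0.0017] F [-0.7  0.2  0. ] g 0.093 time 4.675
```

View pics/w3.png

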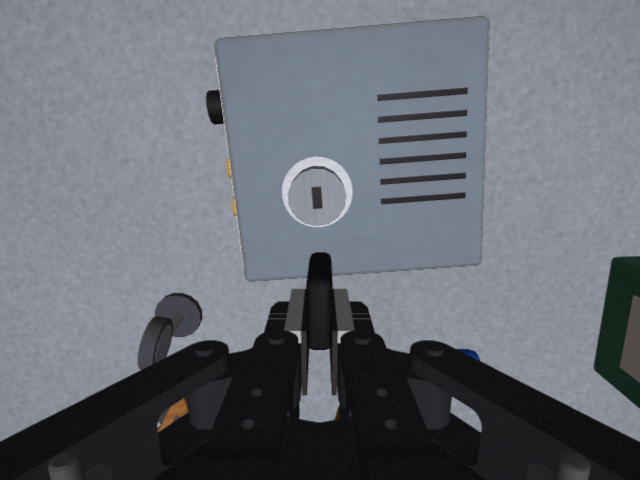

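The wrist view shows the barrel at (317,196) with the slot at u 311–322, v 186–208. The held key is at (319,300). Next I measure the slot's centre and tilt.

Run:
```python
from h import *
import pickle
c=pickle.load(open('w3.pkl','rb')); im=c['pixels'].astype(int)
sub=im[180:215,303:333].sum(2); m=(sub<240).astype(np.uint8)
n,l,st,ce=cv2.connectedComponentsWithStats(m); 
k=[i for i in range(1,n) if l[16,14]==i][0]
pts=np.argwhere(l==k)[:,::-1].astype(np.float32)+[303,180]
print(st[k],cv2.minAreaRect(pts.astype(np.float32)),pts.mean(0))
rect=cv2.boxPoints(cv2.minAreaRect(pts.astype(np.float32)))
P=[atz(c,*q,96) for q in rect]; print(np.round(P,1)); C=atz(c,*pts.mean(0),96);print('slot',C)
W=np.array([atz(c,*q,96)[:2] for q in pts]); e,v=np.linalg.eigh(np.cov(W.T)); print('long axis',v[:,1],np.sqrt(e*12))
# barrel outline (white ring on supply top z=70?)
hsv=im.sum(2); ring=(hsv>600)&(np.hypot(*np.meshgrid(np.arange(640)-317,np.arange(480)-192))<50)
cnt=np.argwhere(ring)[:,::-1].astype(np.float32); print('ring',cv2.minEnclosingCircle(cnt))
# held key: silhouette top edge & centre line
bl=im.max(2)<60
for v in range(250,350,8):
    r=np.nonzero(bl[v,295:345])[0]+295; print(v,r.min() if len(r) else '',r.max() if len(r) else '')
# predicted tool-frame key points: top corners at tool (±15 x, 0, z=-36 rel) bottom etc
A=R.from_quat(np.roll(c['s']['ee_rot'],-1)).as_matrix(); p=c['s']['eef_pos']
for nm,q in [('top -x',[-15,0,-36]),('top +x',[15,0,-36]),('shoulder +x',[15,0,4]),('blade end +x',[6,0,25]),('top+x L',[15,-5,-36])]:
    print(nm,np.round(proj(c,p+A@np.array(q,float)),1))
```

```text
[  9   7  10  22 185] ((316.5235290527344, 197.30587768554688), (21.09153938293457, 8.513311386108398), 85.60128784179688) [316.5027027  197.17297297]
[[555.3 260.6  96. ]
 [560.6 262.   96. ]
 [563.9 248.6  96. ]
 [558.5 247.3  96. ]]
slot [559.53500746 254.75093675  96.        ]
long axis [-0.22824462  0.97360382] [ 5.6665357  13.99051729]
ring ((316.7037048339844, 191.4304962158203), 34.83555221557617)
250  
258 310 330
266 309 330
274 308 331
282 307 331
290 304 333
298 304 334
306 303 334
314 302 336
322 301 336
330 301 337
338 295 344
346 295 344
top -x [319.1 353.5]
top +x [319.1 280.7]
shoulder +x [319.  250.6]
blade end +x [319.  255.9]
top+x L [305.5 280.8]
```

Run:
```python
from h import *
go([559.5,254.7,127],.23)
```

```text
t [ 0.0284 -0.0016  0.0512] r [-0.0004  0.0001 -0.0617] F [-0.7  0.2  0. ] g 0.093 time 4.675
```

{"op": "play_rows", "data": {
  "translation": [
    [0.0284, -0.0016, 0.02],
    [0.0284, -0.0016, 0.05],
    [0.0284, -0.0016, 0.05],
    [0.0284, -0.0016, 0.05],
    [0.0284, -0.0016, 0.05]
  ],
  "rotation": [
    [0, 0, -0.06],
    [0, 0, -0.06],
    [0, 0, -0.06],
    [0, 0, -0.06],
    [0, 0, -0.06]
  ],
  "gripper": [1, 1, 1, 1, 1]
}}

```text
time_s: 5.3
eef_pos: [559.9, 255.6, 129.8]
ee_rot: [0.001, 0.622, 0.783, 0.001]
force: [0.4, -0.1, -0.7]
grip_width: 0.088
grip_force: 59.3
```

Run:
```python
from h import *
import pickle
c=cap('wrist'); pickle.dump(c,open('w4.pkl','wb'));s=cap('scene');pickle.dump(s,open('s4.pkl','wb'))
print(c['s']['eef_pos']);go([559.5,254.7,119],.23)
a=cv2.resize(c['pixels'][180:330,220:420,::-1],(800,600),interpolation=cv2.INTER_CUBIC)[:, :480]
u,v=map(int,proj(s,[559.5,254.7,110])); b=cv2.resize(s['pixels'][v-40:v+35,u-20:u+20,::-1],(320,600),interpolation=cv2.INTER_CUBIC)
a=cv2.resize(c['pixels'][180:330,260:380,::-1],(480,600),interpolation=cv2.INTER_CUBIC)
cv2.imwrite('pics/m4.png',np.hstack([a,b]))
```

```text
[559.85536676 255.64319827 129.76787398]
t [-0.001  -0.0003  0.0103] r [ 0.0014  0.     -0.0004] F [ 0.2 -0.3 -0.4] g 0.088 time 5.4
```

View pics/m4.png

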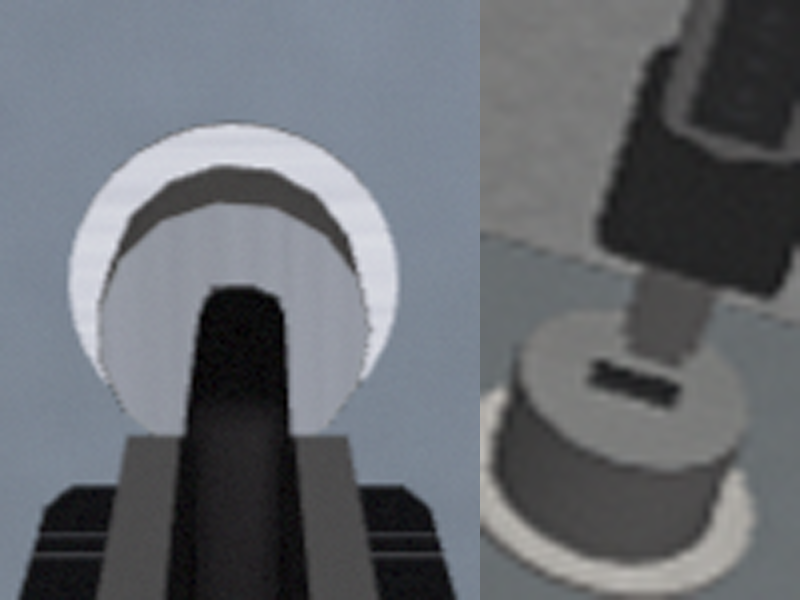

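The scene crop (right) shows the blade end at about (658,352) and the slot at (636,384) in the crop. I compare that offset with the expected one.

Run:
```python
from h import *
import pickle
s=pickle.load(open('s4.pkl','rb')); p=s['s']['eef_pos']
u,v=map(int,proj(s,[559.5,254.7,110])); f=lambda a,b:(u-20+(a-480)/8-.44,v-40+b/8-.44)
so=f(636,384); S=atz(s,*so,96); print('slot scene',S)
for q in [(592,364),(672,408),(600,358),(682,386)]: print(atz(s,*f(*q),96).round(1))
zb=p[2]-25.2
# face of blade facing the scene camera (+x side, offset 2mm)
ex=np.array([np.cos(.23),np.sin(.23),0]);ey=np.array([-np.sin(.23),np.cos(.23),0])
for nm,q in(('L',(626,340)),('R',(690,364))): B=atz(s,*f(*q),zb); print(nm,B.round(1),'rel TCP xy',((B-p)@ex).round(1),((B-p)@ey).round(1))
d=S-p;print('slot rel TCP',(d@ex).round(2),(d@ey).round(2))
```

```text
slot scene [559.15467554 255.38563913  96.        ]
[559.3 247.7  96. ]
[560.7 262.3  96. ]
[557.1 248.2  96. ]
[554.7 261.6  96. ]
L [559.4 251.7 104.3] rel TCP xy -1.1 -3.9
R [558.1 262.2 104.3] rel TCP xy -0.1 6.7
slot rel TCP -0.57 -0.22
```

{"op": "play_rows", "data": {
  "translation": [
    [-0.001, 0.0, 0.005],
    [-0.001, 0.0, 0.008],
    [-0.001, 0.0, 0.011],
    [-0.001, 0.0, 0.011],
    [-0.001, 0.0, 0.011]
  ],
  "rotation": [
    [0, 0, 0],
    [0, 0, 0],
    [0, 0, 0],
    [0, 0, 0],
    [0, 0, 0]
  ],
  "gripper": [1, 1, 1, 1, 1]
}}

```text
time_s: 6.02
eef_pos: [559.3, 255.0, 117.4]
ee_rot: [0.0, 0.621, 0.784, 0.0]
force: [-0.3, 0.2, 0.5]
grip_width: 0.09
grip_force: 59.3
```

Run:
```python
from h import *
s=ctrl.sense();print(s['wrist_torque'])
print(s['eef_pos']);go([559.5,254.7,117],.23)
```

```text
[-0.02586457  0.03128029  0.02723012]
[559.34053051 254.97476175 117.43786111]
t [-0.0003  0.0001  0.0004] r [0.0001 0.     0.0001] F [-0.3  0.2  0.5] g 0.09 time 6.025
```

The blade is about 4 mm below the slot mouth with no force, so it is in. I push home.

{"op": "play_rows", "data": {
  "translation": [
    [0, 0, 0.005],
    [0, 0, 0.01],
    [0, 0, 0.014],
    [0, 0, 0.0165],
    [0, 0, 0.0175],
    [0, 0, 0.0175],
    [0, 0, 0.0175]
  ],
  "rotation": [
    [0, 0, 0],
    [0, 0, 0],
    [0, 0, 0],
    [0, 0, 0],
    [0, 0, 0],
    [0, 0, 0],
    [0, 0, 0]
  ],
  "gripper": [1, 1, 1, 1, 1, 1, 1]
}}

```text
time_s: 6.9
eef_pos: [559.4, 254.9, 99.9]
ee_rot: [0.0, 0.621, 0.784, 0.0]
force: [-0.3, 0.5, 0.5]
grip_width: 0.087
grip_force: 59.3
```

{"op": "play_rows", "data": {
  "translation": [
    [0, 0, 0.0005],
    [0, 0, 0.001],
    [0, 0, 0.0015],
    [0, 0, 0.0015]
  ],
  "rotation": [
    [0, 0, 0],
    [0, 0, 0],
    [0, 0, 0],
    [0, 0, 0]
  ],
  "gripper": [1, 1, 1, 1]
}}

```text
time_s: 7.4
eef_pos: [559.8, 255.1, 99.7]
ee_rot: [0.001, 0.621, 0.784, 0.001]
force: [-2.2, -0.7, 8.6]
grip_width: 0.096
grip_force: 60.4
```

{"op": "play_rows", "data": {
  "translation": [
    [0, 0, -0.001],
    [0, 0, -0.001],
    [0, 0, -0.001],
    [0, 0, -0.001],
    [0, 0, -0.001],
    [0, 0, -0.001],
    [0, 0, -0.001],
    [0, 0, -0.001],
    [0, 0, -0.001],
    [0, 0, -0.001]
  ],
  "rotation": [
    [0, 0, 0.1],
    [0, 0, 0.25],
    [0, 0, 0.4],
    [0, 0, 0.55],
    [0, 0, 0.7],
    [0, 0, 0.85],
    [0, 0, 1.0],
    [0, 0, 1.15],
    [0, 0, 1.3],
    [0, 0, 1.3]
  ],
  "gripper": [1, 1, 1, 1, 1, 1, 1, 1, 1, 1]
}}

```text
time_s: 8.65
eef_pos: [559.6, 255.2, 99.8]
ee_rot: [-0.0, 0.969, 0.248, 0.001]
force: [0.8, 0.8, 3.2]
grip_width: 0.089
grip_force: 59.8
```

Run:
```python
from h import *
s=ctrl.sense();print(s['wrist_torque'],s['eef_pos']);go([559.6,255,100],.23-1.4)
```

```text
[ 0.19213109 -0.08388639  0.05294285] [559.64208323 255.16080293  99.79350205]
t [-0.0001  0.0001 -0.0002] r [ 0.     -0.0013  0.1014] F [0.8 0.8 3.2] g 0.089 time 8.65
```

{"op": "play_rows", "data": {
  "translation": [
    [0, 0, 0],
    [0, 0, 0],
    [0, 0, 0],
    [0, 0, 0],
    [0, 0, 0]
  ],
  "rotation": [
    [0, 0, 0.06],
    [0, 0, 0.11],
    [0, 0, 0.15],
    [0, 0, 0.15],
    [0, 0, 0.15]
  ],
  "gripper": [1, 1, 1, 1, 1]
}}

```text
time_s: 9.28
eef_pos: [559.6, 255.1, 99.7]
ee_rot: [-0.0, 0.984, 0.176, 0.001]
force: [1.2, 2.0, 5.0]
grip_width: 0.088
grip_force: 59.9
```

Run:
```python
from h import *
s=ctrl.sense();print(s['wrist_torque'],s['eef_pos']);go([559.6,255,100],.23-1.4)
```

```text
[ 0.33596703 -0.2054057   0.11935591] [559.63801696 255.111248    99.72331307]
t [-0.0001  0.0001 -0.0003] r [-0.     -0.0011 -0.0478] F [1.2 2.  5. ] g 0.088 time 9.275
```

{"op": "play_rows", "data": {
  "translation": [
    [0, 0, 0],
    [0, 0, 0],
    [0, 0, 0],
    [0, 0, 0]
  ],
  "rotation": [
    [0, 0, 0.04],
    [0, 0, 0.08],
    [0, 0, 0.08],
    [0, 0, 0.08]
  ],
  "gripper": [1, 1, 1, 1]
}}

```text
time_s: 9.78
eef_pos: [559.6, 255.1, 99.7]
ee_rot: [-0.0, 0.991, 0.136, 0.0]
force: [1.2, 1.6, 5.0]
grip_width: 0.091
grip_force: 60.2
```

Run:
```python
from h import *
s=ctrl.sense();print(s['wrist_torque'],s['eef_pos']);go([559.6,255,100],.23-1.4)
```

```text
[ 0.25784343 -0.21617495  0.26467046] [559.57488045 255.06982547  99.72414714]
t [ 0.      0.0001 -0.0003] r [ 1.000e-04 -1.000e-03 -1.278e-01] F [1.2 1.6 5. ] g 0.091 time 9.775
```

The torque has risen to 0.26 N·m, against 0.06 friction, so the barrel is at its stop. I release and lift.

{"op": "play_rows", "data": {
  "translation": [
    [0, 0, 0],
    [0, 0, 0],
    [0, 0, 0],
    [0, 0, -0.02],
    [0, 0, -0.06],
    [0, 0, -0.1],
    [0, 0, -0.1],
    [0, 0, -0.1]
  ],
  "rotation": [
    [0, 0, 0],
    [0, 0, 0],
    [0, 0, 0],
    [0, 0, 0],
    [0, 0, 0],
    [0, 0, 0],
    [0, 0, 0],
    [0, 0, 0]
  ],
  "gripper": [0, 0, 0, 0, 0, 0, 0, 0]
}}

```text
time_s: 10.78
eef_pos: [558.9, 254.8, 198.3]
ee_rot: [0.0, 0.991, 0.135, -0.001]
force: [-1.0, 0.8, -0.0]
grip_width: 0.501
grip_force: 0.0
```

Run:
```python
from h import *
c=cap('wrist');save(c,'pics/w5.png');go([600,-304,200],-np.pi/2)
im=c['pixels'].astype(int)
```

```text
t [-0.1098  0.5494 -0.0018] r [0.0003 0.0024 0.2708] F [-0.1  1.  -0.1] g 0.504 time 10.825
```

View pics/w5.png

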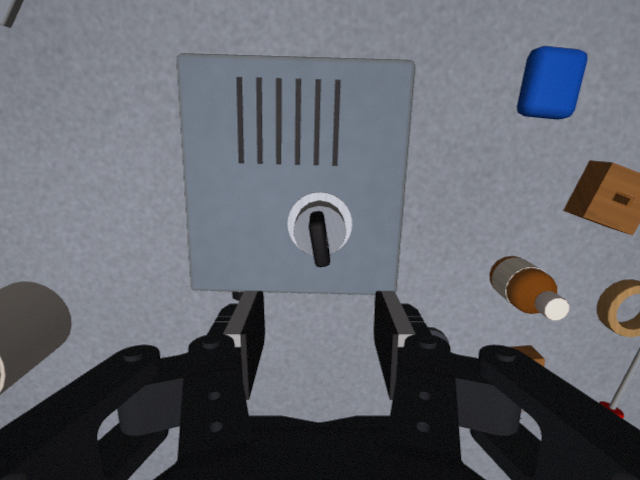

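The view shows the key seated upright in the barrel at (320,240). Its tilt means it has turned about 1.43 rad, so it is at the on stop. Next is the handset.

{"op": "play_rows", "data": {
  "translation": [
    [-0.0125, 0.0624, 0],
    [-0.025, 0.125, 0],
    [-0.037, 0.187, 0],
    [-0.05, 0.25, 0],
    [-0.0624, 0.312, 0],
    [-0.075, 0.374, 0],
    [-0.087, 0.436, 0],
    [-0.1, 0.5, 0],
    [-0.11, 0.549, 0],
    [-0.11, 0.549, 0]
  ],
  "rotation": [
    [0, 0, 0.05],
    [0, 0, 0.1],
    [0, 0, 0.15],
    [0, 0, 0.2],
    [0, 0, 0.27],
    [0, 0, 0.27],
    [0, 0, 0.27],
    [0, 0, 0.27],
    [0, 0, 0.27],
    [0, 0, 0.27]
  ],
  "gripper": [1, 1, 1, 1, 1, 1, 1, 1, 1, 1]
}}

```text
time_s: 12.08
eef_pos: [598.9, -307.3, 196.5]
ee_rot: [-0.001, 1.0, -0.002, -0.002]
force: [0.0, 0.2, -0.5]
grip_width: 0.001
grip_force: 0.0
```

{"op": "play_rows", "data": {
  "translation": [
    [0, 0, 0],
    [0, 0, 0],
    [0, 0, 0]
  ],
  "rotation": [
    [0, 0, 0],
    [0, 0, 0],
    [0, 0, 0]
  ],
  "gripper": [1, 1, 1]
}}

```text
time_s: 12.45
eef_pos: [600.4, -302.4, 199.6]
ee_rot: [0.0, 1.0, 0.001, 0.0]
force: [0.5, 0.8, -0.2]
grip_width: -0.001
grip_force: 0.0
```

Run:
```python
from h import *
import pickle
c=cap('wrist');save(c,'pics/w6.png');pickle.dump(c,open('w6.pkl','wb'));go([600,-304,200],-np.pi/2);print(c['s']['eef_pos'],proj(c,[565,-304,60]))
```

```text
t [-0.0004  0.0014 -0.0004] r [ 0.0001 -0.0002  0.002 ] F [ 0.1 -0.2 -0.7] g -0.0 time 12.5
[ 600.4139332  -302.41098722  199.63358378] (np.float64(320.8324121916397), np.float64(263.4475445751621))
```

View pics/w6.png

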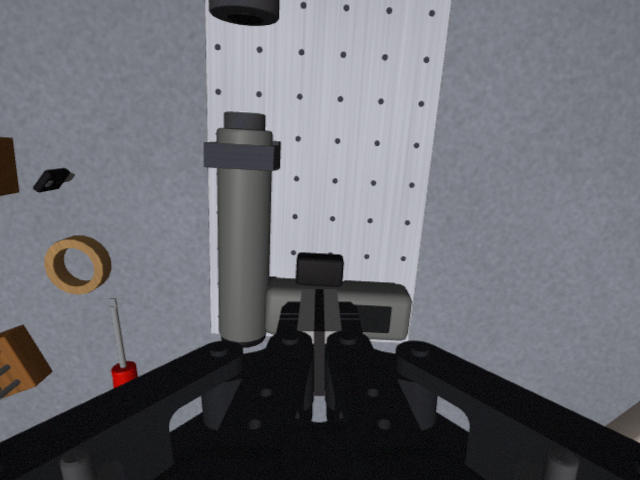

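The trigger appears at u 297–343, with the front face from about v 253 to 262 and its centre at (320,262). I now put that into world coordinates.

Run:
```python
from h import *
import pickle
c=pickle.load(open('w6.pkl','rb')); im=c['pixels'].astype(int)
for u in (303,312,328,337): print(u,[int(x) for x in im[248:292:1,u].sum(1)])
for v in (257,268,276):
    r=np.nonzero(im[v,285:355].max(1)<75)[0]+285; print(v,r.min(),r.max(),atz(c,r.min(),v,60).round(1),atz(c,r.max(),v,60).round(1))
for v in (253,255,262,264): print(v,atz(c,320,v,60).round(1),atz(c,320,v,40).round(1))
# plate edges near muzzle z=12, barrel axis edges
for v in (150,250):
    r=np.nonzero(im[v,205:290].sum(1)<420)[0]+205; print(v,r.min(),r.max())
print('barrel L/R at 2 rows')
for v in (180,300):
    r=np.nonzero(im[v,212:275].sum(1)<450)[0]+212; print(v,r.min(),r.max(),atz(c,r.min(),v,53).round(1),atz(c,r.max(),v,53).round(1))
for q in((204,142),(280,145)): print(atz(c,*q,75).round(1))
```

```text
303 [553, 548, 549, 550, 289, 56, 19, 42, 36, 33, 50, 71, 107, 122, 125, 118, 118, 125, 114, 121, 112, 112, 112, 113, 103, 104, 110, 105, 96, 96, 100, 107, 99, 90, 89, 84, 66, 110, 139, 133, 140, 167, 178, 180]
312 [532, 530, 539, 528, 435, 190, 27, 21, 14, 36, 47, 57, 99, 112, 130, 128, 121, 119, 120, 117, 114, 114, 112, 113, 102, 113, 112, 103, 104, 97, 101, 107, 89, 86, 95, 89, 76, 81, 114, 130, 137, 168, 182, 182]
328 [556, 559, 559, 555, 470, 274, 97, 10, 18, 24, 27, 34, 66, 91, 117, 109, 118, 117, 110, 110, 112, 96, 105, 110, 97, 105, 105, 106, 102, 101, 103, 97, 95, 89, 91, 88, 81, 71, 106, 126, 116, 173, 179, 180]
337 [555, 555, 549, 556, 552, 555, 261, 16, 20, 33, 30, 43, 60, 75, 97, 117, 115, 111, 109, 107, 98, 106, 106, 93, 107, 102, 102, 111, 105, 104, 91, 97, 92, 98, 85, 85, 85, 81, 73, 115, 120, 134, 160, 183]
257 297 341 [ 570.6 -284.2   60. ] [ 570.6 -320.7   60. ]
268 297 342 [ 561.  -284.1   60. ] [ 561.1 -321.7   60. ]
276 296 342 [ 553.9 -283.2   60. ] [ 554.  -321.8   60. ]
253 [ 574.1 -303.3   60. ] [ 568.1 -303.3   40. ]
255 [ 572.3 -303.3   60. ] [ 566.3 -303.3   40. ]
262 [ 566.3 -303.3   60. ] [ 559.8 -303.4   40. ]
264 [ 564.5 -303.3   60. ] [ 558.  -303.4   40. ]
150 205 280
250 205 269
barrel L/R at 2 rows
180 217 271 [ 633.  -220.3   53. ] [ 633.1 -263.7   53. ]
300 218 274 [ 529.  -214.4   53. ] [ 529.1 -263.3   53. ]
[ 662.8 -218.3   75. ]
[ 660.8 -273.7   75. ]
```

Run:
```python
from h import *
go([595.7,-304.2,38],-np.pi/2-.037)
```

```text
t [-0.0047  0.0016  0.1616] r [ 0.0001 -0.0002  0.039 ] F [ 0.1 -0.2 -0.7] g -0.0 time 12.5
```

{"op": "play_rows", "data": {
  "translation": [
    [-0.004, 0.0016, 0.04],
    [-0.004, 0.0016, 0.085],
    [-0.004, 0.0016, 0.12],
    [-0.004, 0.0016, 0.145],
    [-0.004, 0.0016, 0.161],
    [-0.004, 0.0016, 0.161],
    [-0.004, 0.0016, 0.161],
    [-0.004, 0.0016, 0.161]
  ],
  "rotation": [
    [0, 0, 0.039],
    [0, 0, 0.039],
    [0, 0, 0.039],
    [0, 0, 0.039],
    [0, 0, 0.039],
    [0, 0, 0.039],
    [0, 0, 0.039],
    [0, 0, 0.039]
  ],
  "gripper": [1, 1, 1, 1, 1, 1, 1, 1]
}}

```text
time_s: 13.5
eef_pos: [596.6, -305.4, 39.6]
ee_rot: [0.001, 1.0, -0.019, 0.001]
force: [-0.2, 0.2, -0.1]
grip_width: 0.002
grip_force: 0.0
```

{"op": "play_rows", "data": {
  "translation": [
    [-0.005, 0, 0],
    [-0.01, 0, 0],
    [-0.014, 0, 0],
    [-0.014, 0, 0]
  ],
  "rotation": [
    [0, 0, 0],
    [0, 0, 0],
    [0, 0, 0],
    [0, 0, 0]
  ],
  "gripper": [1, 1, 1, 1]
}}

```text
time_s: 14.0
eef_pos: [581.9, -304.6, 38.5]
ee_rot: [-0.0, 1.0, -0.019, -0.0]
force: [-0.9, 0.6, -0.2]
grip_width: -0.002
grip_force: 0.0
```

{"op": "play_rows", "data": {
  "translation": [
    [-0.001, 0, 0],
    [-0.002, 0, 0],
    [-0.003, 0, 0],
    [-0.004, 0, 0],
    [-0.005, 0, 0],
    [-0.006, 0, 0],
    [-0.006, 0, 0]
  ],
  "rotation": [
    [0, 0, 0],
    [0, 0, 0],
    [0, 0, 0],
    [0, 0, 0],
    [0, 0, 0],
    [0, 0, 0],
    [0, 0, 0]
  ],
  "gripper": [1, 1, 1, 1, 1, 1, 1]
}}

```text
time_s: 14.88
eef_pos: [576.1, -304.3, 38.4]
ee_rot: [0.0, 1.0, -0.019, 0.0]
force: [-0.1, -0.6, 0.1]
grip_width: -0.001
grip_force: 0.0
```

{"op": "play_rows", "data": {
  "translation": [
    [-0.001, 0, 0],
    [-0.002, 0, 0],
    [-0.002, 0, 0]
  ],
  "rotation": [
    [0, 0, 0],
    [0, 0, 0],
    [0, 0, 0]
  ],
  "gripper": [1, 1, 1]
}}

```text
time_s: 15.25
eef_pos: [574.1, -304.3, 38.4]
ee_rot: [-0.0, 1.0, -0.019, 0.0]
force: [-0.5, 0.0, 0.3]
grip_width: -0.002
grip_force: 0.0
```

{"op": "play_rows", "data": {
  "translation": [
    [-0.001, 0, 0],
    [-0.002, 0, 0],
    [-0.002, 0, 0]
  ],
  "rotation": [
    [0, 0, 0],
    [0, 0, 0],
    [0, 0, 0]
  ],
  "gripper": [1, 1, 1]
}}

```text
time_s: 15.62
eef_pos: [572.1, -304.2, 38.4]
ee_rot: [-0.0, 1.0, -0.019, -0.0]
force: [-0.1, 1.2, 0.4]
grip_width: -0.003
grip_force: 0.0
```

{"op": "play_rows", "data": {
  "translation": [
    [-0.001, 0, 0],
    [-0.002, 0, 0],
    [-0.002, 0, 0]
  ],
  "rotation": [
    [0, 0, 0],
    [0, 0, 0],
    [0, 0, 0]
  ],
  "gripper": [1, 1, 1]
}}

```text
time_s: 16.0
eef_pos: [570.1, -304.1, 38.4]
ee_rot: [-0.0, 1.0, -0.019, -0.0]
force: [0.6, 0.4, 0.0]
grip_width: 0.002
grip_force: 0.0
```

{"op": "play_rows", "data": {
  "translation": [
    [-0.001, 0, 0],
    [-0.002, 0, 0],
    [-0.002, 0, 0]
  ],
  "rotation": [
    [0, 0, 0],
    [0, 0, 0],
    [0, 0, 0]
  ],
  "gripper": [1, 1, 1]
}}

```text
time_s: 16.38
eef_pos: [568.1, -304.0, 38.4]
ee_rot: [-0.0, 1.0, -0.019, -0.0]
force: [-0.3, 0.8, -0.1]
grip_width: 0.001
grip_force: 0.0
```

Run:
```python
from h import *
c=cap('wrist');s=cap('scene');print(c['s']['eef_pos'],c['s']['force'],s['s']['force'])
u,v=map(int,proj(s,[566,-303,60]));print(u,v)
b=cv2.resize(s['pixels'][v-38:v+37,u-50:u+50,::-1],(800,600),interpolation=cv2.INTER_CUBIC)
cv2.imwrite('pics/m7.png',b)
```

```text
[ 568.12432711 -304.03955488   38.36904225] [-0.28721873  0.83018734 -0.09898114] [-0.68606931  0.43030967 -0.30012064]
221 193
```

View pics/m7.png

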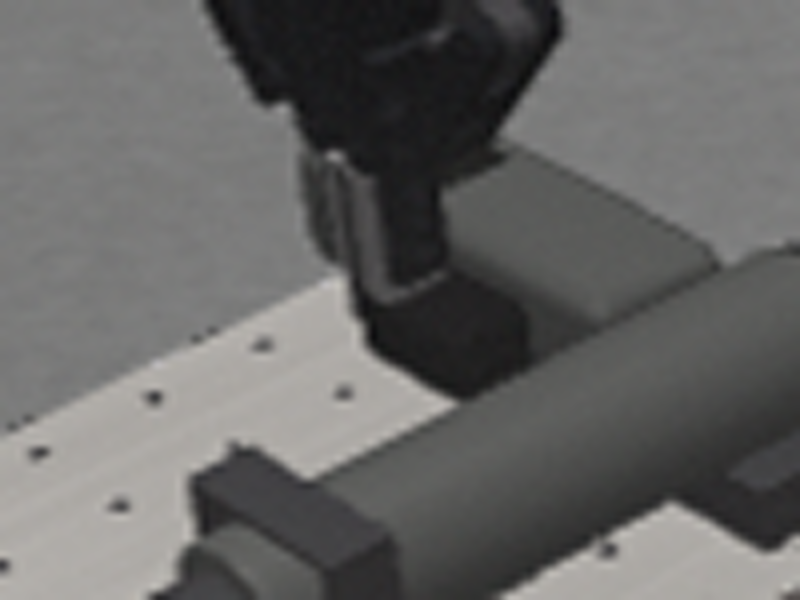

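The crop shows the trigger block at about (360–525, 290–400), with the fingertips seemingly ending near (400,290). I check where the TCP and trigger should project.

Run:
```python
from h import *
s=cap('scene');u,v=221,193
f=lambda P:tuple(((np.array(proj(s,P))-[u-50,v-38]+.44)*8).round().astype(int))
p=s['s']['eef_pos'];print('TCP',f(p), 'TCP+20z',f(p+[0,0,20]),'tip -y/+y',f(p+[0,-12,0]),f(p+[0,12,0]),'tip front +11x',f(p+[11,0,0]))
for n,o in (('rest',0),('in9',-9)):
  for z in(60,40): print(n,z,[f([567.7+o+dx,-303+dy,z]) for dx,dy in((0,-20),(0,20),(-20+0,20),(-20,-20))])
c=cap('wrist'); im=c['pixels'].astype(int); np.save('w7.npy',im); print('wrist tip proj',proj(c,c['s']['eef_pos']), 'face',proj(c,[567.7,-303,60]),proj(c,[567.7,-303,40]))
for uu in (300,306,334,340): print(uu,[int(x) for x in im[230:330:3,uu].sum(1)])
g0=cv2.cvtColor(np.load('w7.npy').astype(np.uint8),cv2.COLOR_RGB2GRAY)[200:340,270:370]
for r in g0[::5,::4]: print(' '.join('%3d'%x for x in r))
```

```text
TCP (np.int64(409), np.int64(384)) TCP+20z (np.int64(399), np.int64(316)) tip -y/+y (np.int64(377), np.int64(368)) (np.int64(441), np.int64(401)) tip front +11x (np.int64(375), np.int64(403))
rest 60 [(np.int64(348), np.int64(284)), (np.int64(457), np.int64(339)), (np.int64(518), np.int64(305)), (np.int64(409), np.int64(252))]
rest 40 [(np.int64(359), np.int64(352)), (np.int64(467), np.int64(407)), (np.int64(527), np.int64(373)), (np.int64(419), np.int64(319))]
in9 60 [(np.int64(376), np.int64(270)), (np.int64(485), np.int64(324)), (np.int64(545), np.int64(291)), (np.int64(436), np.int64(238))]
in9 40 [(np.int64(386), np.int64(337)), (np.int64(494), np.int64(392)), (np.int64(553), np.int64(359)), (np.int64(446), np.int64(305))]
wrist tip proj (np.float64(318.9295797069205), np.float64(283.7026315919554)) face (np.float64(316.4755353021047), np.float64(303.732503133325)) (np.float64(316.7603271451265), np.float64(286.08961392797136))
300 [550, 549, 548, 549, 550, 546, 545, 544, 547, 545, 547, 541, 542, 545, 542, 539, 540, 539, 535, 26, 22, 23, 69, 119, 142, 159, 159, 178, 182, 177, 17
[... 2631 characters left out ...]

119  25  32  31  14   9  12  13  58  61  60  41  16  13  61  58  60  48   9  11  12  16  27  15 176
120  28  35   9  14  12  12   7  58  60  60  45  12   1  61  59  58  61  10   8  14  17  25  20 175
121  27  32  16  14  13  14  39  60  61  60  37  16   8  61  61  59  59  13  15  19  16  18  18 175
129  26  22  14  21  16  14  49  57  59  56  32  10  10  61  60  59  60  15  18  13  15  20  17 177
127  19  18  13   7  12  15  53  59  59  62  30  11  11  60  59  61  59  17  12  11  10  18  16 120
128  24  14  17  13   7  11  48  60  59  61  23   3  17  57  59  60  60  22  11  16  13  14   9  26
 28   7  13  13  12  12  15  12  14  10 143  75  47  45 159  28  13  14   8   9  16   9   8  17  34
```

Neither the wrist nor the scene view shows the trigger moved. Both put the fingertips about 28 mm above the nominal TCP, so they are passing over the trigger's top. I back off, go lower (TCP at 18 mm, still 6 mm above the plate) and approach again.

{"op": "play_rows", "data": {
  "translation": [
    [0.012, 0, 0],
    [0.024, 0, 0],
    [0.024, 0, 0.004],
    [0.024, 0, 0.01],
    [0.024, 0, 0.016],
    [0.024, 0, 0.0205],
    [0.024, 0, 0.0205],
    [0.024, 0, 0.0205]
  ],
  "rotation": [
    [0, 0, 0],
    [0, 0, 0],
    [0, 0, 0],
    [0, 0, 0],
    [0, 0, 0],
    [0, 0, 0],
    [0, 0, 0],
    [0, 0, 0]
  ],
  "gripper": [1, 1, 1, 1, 1, 1, 1, 1]
}}

```text
time_s: 17.58
eef_pos: [592.2, -305.1, 18.1]
ee_rot: [0.0, 1.0, -0.019, 0.0]
force: [-1.2, -0.5, -0.7]
grip_width: -0.003
grip_force: 0.0
```

{"op": "play_rows", "data": {
  "translation": [
    [-0.003, 0, 0],
    [-0.006, 0, 0],
    [-0.009, 0, 0],
    [-0.011, 0, 0],
    [-0.012, 0, 0],
    [-0.012, 0, 0]
  ],
  "rotation": [
    [0, 0, 0],
    [0, 0, 0],
    [0, 0, 0],
    [0, 0, 0],
    [0, 0, 0],
    [0, 0, 0]
  ],
  "gripper": [1, 1, 1, 1, 1, 1]
}}

```text
time_s: 18.32
eef_pos: [580.3, -304.5, 17.9]
ee_rot: [0.0, 1.0, -0.019, 0.0]
force: [-0.5, -0.3, -0.3]
grip_width: -0.001
grip_force: 0.2
```

{"op": "play_rows", "data": {
  "translation": [
    [-0.001, 0, 0],
    [-0.002, 0, 0],
    [-0.003, 0, 0],
    [-0.004, 0, 0],
    [-0.005, 0, 0],
    [-0.005, 0, 0]
  ],
  "rotation": [
    [0, 0, 0],
    [0, 0, 0],
    [0, 0, 0],
    [0, 0, 0],
    [0, 0, 0],
    [0, 0, 0]
  ],
  "gripper": [1, 1, 1, 1, 1, 1]
}}

```text
time_s: 19.08
eef_pos: [575.2, -304.2, 17.9]
ee_rot: [-0.0, 1.0, -0.019, -0.0]
force: [0.9, 0.0, -0.2]
grip_width: -0.005
grip_force: 0.7
```

```bash
cat > tr.py <<'E'
from h import *
c=cap('wrist'); im=c['pixels'].astype(int)
print(c['s']['eef_pos'].round(2),c['s']['force'].round(2))
# trigger bottom front edge visible beside the fingers, near z=40
for u in range(292,352,4):
    col=im[200:345,u].sum(1); k=np.nonzero(col[60:]<400)[0]; v=260+k[0] if len(k) else -1
    print(u,v,atz(c,u,v,40)[:2].round(1),[int(x) for x in im[v:v+14:2,u].sum(1)])
E
python3 tr.py
```

```text
[ 575.15 -304.23   17.9 ] [ 0.86  0.04 -0.2 ]
292 301 [ 576.4 -293.2] [327, 26, 29, 26, 42, 31, 111]
296 301 [ 576.4 -294.9] [339, 33, 40, 27, 42, 26, 105]
300 298 [ 577.6 -296.6] [388, 375, 148, 139, 144, 151, 167]
304 289 [ 581.5 -298.4] [272, 170, 161, 170, 168, 160, 168]
308 289 [ 581.5 -300. ] [276, 164, 162, 164, 160, 162, 169]
312 289 [ 581.4 -301.7] [273, 161, 169, 167, 164, 169, 170]
316 289 [ 581.3 -303.3] [248, 26, 25, 22, 30, 19, 32]
320 289 [ 581.3 -304.9] [234, 29, 40, 28, 42, 26, 6]
324 289 [ 581.2 -306.5] [274, 158, 146, 141, 137, 139, 137]
328 289 [ 581.2 -308.2] [268, 168, 166, 166, 166, 166, 157]
332 289 [ 581.1 -309.8] [277, 164, 161, 162, 165, 169, 169]
336 289 [ 581.  -311.4] [337, 221, 170, 163, 163, 168, 165]
340 301 [ 575.7 -312.9] [342, 22, 52, 32, 28, 44, 125]
344 301 [ 575.6 -314.6] [342, 26, 41, 31, 42, 46, 106]
348 301 [ 575.6 -316.2] [334, 51, 42, 36, 42, 20, 102]
```

{"op": "play_rows", "data": {
  "translation": [
    [-0.001, 0, 0],
    [-0.002, 0, 0],
    [-0.002, 0, 0],
    [-0.002, 0, 0]
  ],
  "rotation": [
    [0, 0, 0],
    [0, 0, 0],
    [0, 0, 0],
    [0, 0, 0]
  ],
  "gripper": [1, 1, 1, 1]
}}

```text
time_s: 19.62
eef_pos: [573.3, -304.2, 17.9]
ee_rot: [0.0, 1.0, -0.019, 0.0]
force: [1.7, 0.4, 0.5]
grip_width: -0.001
grip_force: 1.2
```

{"op": "play_rows", "data": {
  "translation": [
    [-0.001, 0, 0],
    [-0.001, 0, 0],
    [-0.001, 0, 0]
  ],
  "rotation": [
    [0, 0, 0],
    [0, 0, 0],
    [0, 0, 0]
  ],
  "gripper": [1, 1, 1]
}}

```text
time_s: 20.0
eef_pos: [572.2, -304.2, 17.9]
ee_rot: [-0.0, 1.0, -0.019, 0.0]
force: [3.2, 0.8, 0.6]
grip_width: -0.001
grip_force: 1.3
```

Run:
```python
from h import *
c=cap('wrist');s=cap('wrist');print(c['s']['force'],s['s']['force'],s['s']['wrist_torque'])
im=c['pixels'].astype(int)
for u in (286,290,294,298,340,344,348,352): print(u,[int(x) for x in im[285:325:2,u].sum(1)])
print('rest face z40,z60',proj(c,[567.7,-284,40]),proj(c,[567.7,-284,60]),proj(c,[567.7,-322,40]))
```

```text
[3.21593626 0.82067453 0.62935823] [2.30853793 0.88499653 0.41237574] [ 0.15423284 -0.4218582   0.0304706 ]
286 [505, 502, 505, 504, 502, 502, 503, 499, 496, 236, 16, 55, 34, 47, 117, 39, 40, 80, 33, 43]
290 [506, 511, 510, 508, 506, 510, 511, 512, 338, 35, 45, 38, 26, 43, 106, 42, 26, 82, 22, 31]
294 [488, 485, 490, 490, 485, 491, 489, 491, 325, 51, 21, 35, 39, 46, 110, 52, 45, 84, 41, 18]
298 [504, 509, 502, 507, 504, 503, 505, 504, 329, 19, 10, 32, 26, 52, 113, 100, 98, 142, 132, 147]
340 [508, 511, 512, 508, 510, 510, 510, 507, 261, 48, 32, 29, 39, 37, 103, 73, 81, 124, 117, 121]
344 [518, 514, 519, 520, 515, 514, 516, 515, 340, 22, 18, 30, 44, 49, 101, 47, 44, 71, 29, 33]
348 [498, 502, 506, 502, 504, 501, 499, 508, 329, 46, 26, 46, 18, 28, 92, 54, 35, 84, 26, 31]
352 [506, 512, 507, 510, 508, 510, 507, 513, 505, 273, 46, 43, 33, 45, 104, 32, 46, 79, 30, 26]
rest face z40,z60 (np.float64(270.85205902472774), np.float64(314.68468079247936)) (np.float64(264.3876746602668), np.float64(338.41804077722315)) (np.float64(362.33532483793107), np.float64(311.4878135451246))
```

{"op": "play_rows", "data": {
  "translation": [
    [-0.0005, 0, 0],
    [-0.001, 0, 0],
    [-0.001, 0, 0]
  ],
  "rotation": [
    [0, 0, 0],
    [0, 0, 0],
    [0, 0, 0]
  ],
  "gripper": [1, 1, 1]
}}

```text
time_s: 20.48
eef_pos: [571.2, -304.1, 17.9]
ee_rot: [0.0, 1.0, -0.019, 0.0]
force: [3.0, 1.3, 0.6]
grip_width: -0.001
grip_force: 1.6
```

```bash
cat > f.py <<'E'
from h import *
vision.capture('top'); a=ctrl.sense(); vision.capture('top'); b=ctrl.sense()
print(a['eef_pos'].round(2),b['eef_pos'].round(2),a['force'].round(2),b['force'].round(2),b['wrist_torque'].round(3),b['grip_force'],b['time_s'])
E
python3 f.py
```

```text
[ 571.19 -304.11   17.89] [ 571.2  -304.11   17.91] [3.56 1.5  1.27] [3.18 1.13 0.42] [ 0.176 -0.524  0.014] 1.5320449059436214 20.575
```

{"op": "play_rows", "data": {
  "translation": [
    [-0.0005, 0, 0],
    [-0.0005, 0, 0],
    [-0.0005, 0, 0]
  ],
  "rotation": [
    [0, 0, 0],
    [0, 0, 0],
    [0, 0, 0]
  ],
  "gripper": [1, 1, 1]
}}

```text
time_s: 20.95
eef_pos: [570.8, -304.1, 17.9]
ee_rot: [0.0, 1.0, -0.019, 0.0]
force: [3.7, 1.2, 1.4]
grip_width: -0.0
grip_force: 2.2
```

```bash
python3 f.py
```

```text
[ 570.81 -304.13   17.92] [ 570.81 -304.09   17.9 ] [5.14 1.98 0.42] [4.27 0.88 0.45] [ 0.15  -0.8   -0.066] 2.296868340927176 21.05
```

{"op": "play_rows", "data": {
  "translation": [
    [-0.0005, 0, 0],
    [-0.0005, 0, 0],
    [-0.0005, 0, 0]
  ],
  "rotation": [
    [0, 0, 0],
    [0, 0, 0],
    [0, 0, 0]
  ],
  "gripper": [1, 1, 1]
}}

```text
time_s: 21.42
eef_pos: [570.7, -304.1, 18.0]
ee_rot: [0.0, 1.0, -0.019, 0.001]
force: [6.1, 0.8, -1.2]
grip_width: 0.0
grip_force: 3.4
```

```bash
python3 f.py
```

```text
[ 570.7  -304.1    17.94] [ 570.7  -304.1    17.96] [ 6.94  1.95 -0.56] [ 6.81  0.81 -0.74] [ 0.209 -1.134 -0.075] 3.3895059186033905 21.525
```

Only 0.1 mm of motion for a 0.5 mm command, with the force up to 6.8 N. This is the pressure point, and I hold it.

{"op": "play_rows", "data": {
  "translation": [
    [0, 0, 0],
    [0, 0, 0],
    [0, 0, 0],
    [0, 0, 0],
    [0, 0, 0],
    [0, 0, 0],
    [0, 0, 0],
    [0, 0, 0],
    [0, 0, 0],
    [0, 0, 0]
  ],
  "rotation": [
    [0, 0, 0],
    [0, 0, 0],
    [0, 0, 0],
    [0, 0, 0],
    [0, 0, 0],
    [0, 0, 0],
    [0, 0, 0],
    [0, 0, 0],
    [0, 0, 0],
    [0, 0, 0]
  ],
  "gripper": [1, 1, 1, 1, 1, 1, 1, 1, 1, 1]
}}

```text
time_s: 22.78
eef_pos: [570.7, -304.1, 18.0]
ee_rot: [0.0, 1.0, -0.019, 0.001]
force: [6.7, 1.0, 0.0]
grip_width: 0.002
grip_force: 3.4
```

{"op": "play_rows", "data": {
  "translation": [
    [-0.002, 0, 0],
    [-0.004, 0, 0],
    [-0.006, 0, 0],
    [-0.008, 0, 0],
    [-0.009, 0, 0],
    [-0.009, 0, 0],
    [-0.009, 0, 0]
  ],
  "rotation": [
    [0, 0, 0],
    [0, 0, 0],
    [0, 0, 0],
    [0, 0, 0],
    [0, 0, 0],
    [0, 0, 0],
    [0, 0, 0]
  ],
  "gripper": [1, 1, 1, 1, 1, 1, 1]
}}

```text
time_s: 23.65
eef_pos: [564.1, -303.8, 18.1]
ee_rot: [0.001, 1.0, -0.019, 0.004]
force: [20.9, 1.1, -6.7]
grip_width: -0.002
grip_force: 10.1
```

At 20.9 N after 6.6 mm it is at the stop. I press slightly more, hold, and then release.

{"op": "play_rows", "data": {
  "translation": [
    [-0.0005, 0, 0],
    [-0.0005, 0, 0],
    [-0.0005, 0, 0],
    [-0.0005, 0, 0],
    [-0.0005, 0, 0],
    [-0.0005, 0, 0],
    [-0.0005, 0, 0]
  ],
  "rotation": [
    [0, 0, 0],
    [0, 0, 0],
    [0, 0, 0],
    [0, 0, 0],
    [0, 0, 0],
    [0, 0, 0],
    [0, 0, 0]
  ],
  "gripper": [1, 1, 1, 1, 1, 1, 1]
}}

```text
time_s: 24.52
eef_pos: [564.1, -303.8, 18.1]
ee_rot: [0.001, 1.0, -0.019, 0.004]
force: [22.6, 0.3, -7.4]
grip_width: -0.002
grip_force: 11.1
```

{"op": "play_rows", "data": {
  "translation": [
    [0.006, 0, 0],
    [0.012, 0, 0],
    [0.02, 0, 0],
    [0.03, 0, 0],
    [0.03, 0, -0.03],
    [0.03, 0, -0.08],
    [0.03, 0, -0.13],
    [0.03, 0, -0.16],
    [0.03, 0, -0.16],
    [0.03, 0, -0.16]
  ],
  "rotation": [
    [0, 0, 0],
    [0, 0, 0],
    [0, 0, 0],
    [0, 0, 0],
    [0, 0, 0],
    [0, 0, 0],
    [0, 0, 0],
    [0, 0, 0],
    [0, 0, 0],
    [0, 0, 0]
  ],
  "gripper": [1, 1, 1, 1, 1, 1, 1, 1, 1, 1]
}}

```text
time_s: 25.78
eef_pos: [590.2, -304.7, 176.2]
ee_rot: [-0.001, 1.0, -0.019, -0.001]
force: [0.5, 0.4, -0.7]
grip_width: 0.0
grip_force: 0.0
```

Run:
```python
from h import *
import pickle
c=cap('wrist'); im=c['pixels'].astype(int); u,v=map(int,proj(c,[567.7,-295,40])); print(u,v,c['s']['eef_pos'],c['s']['force'])
print([int(x) for x in im[v-12:v+13,u].sum(1)])
t0=pickle.load(open('top0.pkl','rb'));t=cap('top')
d=cv2.absdiff(t0['pixels'],t['pixels']).max(2)>60
n,l,st,ce=cv2.connectedComponentsWithStats(d.astype(np.uint8))
print([(list(map(int,s)),k.round()) for s,k in zip(st[1:],ce[1:]) if s[4]>5])
```

```text
308 249 [ 590.17578909 -304.65633763  176.17345132] [ 0.49054002  0.36601577 -0.74909713]
[560, 556, 559, 554, 554, 550, 559, 556, 550, 556, 558, 450, 192, 32, 43, 22, 23, 43, 56, 65, 102, 123, 123, 131, 127]
[([432, 169, 72, 97, 993], array([467., 213.])), ([470, 210, 92, 65, 994], array([507., 245.])), ([304, 217, 13, 7, 69], array([310., 220.])), ([556, 238, 7, 9, 11], array([559., 242.])), ([184, 246, 11, 15, 81], array([189., 253.])), ([457, 247, 23, 21, 136], array([466., 258.])), ([441, 255, 18, 13, 173], array([450., 260.])), ([464, 272, 16, 12, 186], array([472., 277.])), ([502, 281, 14, 16, 49], array([508., 289.])), ([232, 286, 213, 161, 1913], array([334., 352.])), ([450, 286, 33, 3, 51], array([468., 287.])), ([495, 310, 4, 3, 7], array([497., 311.])), ([412, 388, 25, 27, 163], array([425., 401.])), ([165, 405, 65, 75, 637], array([191., 448.])), ([237, 405, 38, 32, 235], array([253., 424.])), ([420, 433, 15, 47, 157], array([428., 457.])), ([262, 438, 15, 14, 25], array([269., 444.])), ([255, 455, 4, 5, 7], array([256., 457.])), ([234, 461, 37, 19, 292], array([252., 472.]))]
```

The trigger is back at its rest edge, and the only bench changes are the key and the arm itself.

```bash
python3 -c "
from rig import ctrl
print(ctrl.finish_job())"
```

```text
the job is handed in; nothing more can be done
None
```

The job is handed in, though the simulator gave no verdict: the key is fully in and turned on, the trigger was held at its pressure point for over a second, then pressed to the stop for about 0.9 s and released, and nothing else on the bench appears to have moved.

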